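# Nudge a bearing cap home in a three-pin nest

## Robot

A 6-joint arm with a two-finger parallel gripper is mounted at the origin on the work surface. World frame = base frame: x ahead of the robot, y to its left, z up, the work surface at z = 0. Lengths are in m, angles in degrees, forces in N, time in s.
With the tool pointing down it reaches from about 0.4 to 0.825 m from the base axis. Payload 7 kg.
Tool frame: the origin (TCP) lies on the centre line of the jaws, within the pads' length; the fingertips stand 19 mm ahead of it and the grasp point (between the pads) is the TCP; z points along the fingers, y is the line along which they close (so a half turn about z gives the same grasp; the last joint's range is limited). The gripper opens to 88 mm and grips with 3 to 60 N. Pads are 19 mm wide; open, the fingers measure 130 mm over their backs; the gripper's body (78 mm by 193 mm) begins 47 mm behind the grasp point.
Start: joints at [-58.493, 20.546, 0.682, 0, -70.136, -16.507], TCP at [0.175, -0.652, 0.222] pointing down, gripper open.
Joint ranges: [-176.03, 176.03], [-82.01, 121.73], [-58.28, 71.71], [-173.87, 95.51], [-174.79, -0.11], [-173.66, 173.66]. Speed limits (degrees/s): [136.94, 136.94, 172.46, 180, 180, 180].

## Interface

Orientations are given as [roll, pitch, yaw] about the fixed x, y, z axes, in that order (R = Rz(yaw) Ry(pitch) Rx(roll)).
In Python, from plant import get_state, capture, close_job gives the robot as it stands.
- The arm moves only by the tool apply_moves, never from a script. Its argument "targets" is a list of rows, each a list of 7 numbers: the opening, from 0 (shut) to 1 (fully open), then the shift along the tool's x, y, z normalised to -1 to 1, where 1 is 1000 mm, then the turn, a rotation vector about the tool's x, y, z normalised to -1 to 1, where 1 is 90 degrees. In form: [[claw, tx, ty, tz, ax, ay, az], ...]. A call has 1 to 20 rows; each row shifts and turns the commanded pose from where the row before left it, along the tool's axes as they then stand; what a row does not reach is not made up. A row lasts 1/12 s, in which the tool goes at most 41.7 mm and 7.16 degrees, less where a joint would pass 70% of its speed; a pose out of reach is approached as far as the arm can. A call with a number of a shift or a turn outside -1 to 1 is refused whole. A call with a gripper value outside its range is refused whole. The fingers move at their own pace and stop on an object; "newtons" is the grip in N (left out, the last holds). Time passes only in rows, so rows that do not move let the fingers close. It gives the time, the measured TCP pose, the force, the opening and the grip force at its end, in the units of the state.
- get_state(): the state, without advancing time (a new reading comes with each control period).
- capture(name): name is "scene" or "top" or "wrist"; returns a dict with "frame" (420x560x3 uint8, red, green, blue), "range_z" (420x560 float32, m along the optical axis (not along the pixel's ray), 0 where there is no reading), "camera_matrix" (3x3 intrinsics, pixels), "k1" (the pictures are not rectified: a ray, as slopes to the right and down, at radius r is drawn at 1 + k1 r^2 times it, then the intrinsics apply), "T" (4x4, takes a point from camera to world coordinates). Camera axes: x right, y down, z forward; pixel columns grow to the right and rows downward; lengths in m; the calibration is good to about 2 mm. A picture is of the moment at which its call begins.
- close_job(): hands the job in; it is judged then, once.
The state is a dict: "time_s": time; "joints": joint angles; "qd": joint speeds; "joint_torque": joint torques, N m; "tcp_pos": TCP position; "eef_rot": TCP orientation; "contact_force": force on the tool from outside, world axes, zero at the start; "moment": the same for the moment, N m; "gripper_width": finger opening in m; "gripper_force": force on a finger pad.
Only numpy, scipy, OpenCV 4.12 (cv2) and the standard library are available. Lean on these libraries where they do the work, as an engineer would, in place of code of your own. Each camera call takes 0.05 s, during which the arm holds its last target. There are 200 camera calls.

## Task

Pick the middle-sized of the three bearing caps off the bench, set it flat on the nest plate on the open side of the three pins, about 3 cm short of them, and let go. Then nudge it from behind, with a light but definite push, until it sits against all three pins, and leave it there lying flat. Leave the other two caps where they are.

Things in the scene. Friction and masses are not known exactly. Their poses are not given: they have to be found in the camera images.
- cap_center (a point): The cap to seat: middle-sized of three loose turned aluminium bearing caps of one shape, lying flat on the bench: a disc 54 mm in diameter, its cylindrical rim 18 mm high, with a round boss 23 mm across standing 6 mm higher in the middle of the top. About 0.15 kg. The point is on its axis, half-way up the rim (9 mm above its underside); z is its axis, up.
- pins: Nest: three steel pins, 12 mm thick, 24 mm high, on a fixed dark steel plate 160 x 130 x 20 mm. Origin: the seat, on the plate's top face (z 20 mm), where the axis of the 54 mm cap stands when it touches all three. x: level, to the middle pin, away from the robot. Pin axes: 33 mm from origin at 0, +55, -55 deg from x; open to -x. The bare plate reaches 105 mm to -x, 55 to +x, 65 to each side.
- large_cap_center (a point): Bystander: the large cap, same shape, 76 mm in diameter, rim 18 mm high. Lies flat on the bench; the point is on its axis, 9 mm above its underside. Leave it alone.
- small_cap_center (a point): Bystander: the small cap, same shape, 36 mm in diameter, rim 18 mm high. Lies flat on the bench; the point is on its axis, 9 mm above its underside. Leave it alone.
Things that resemble listed ones, but are neither listed nor needed, are in the scene too. What is shaped like the part that bears cap_center but black or blue is not meant.

How it is judged:
By the outcome, as a careful person would: the job done as asked, in the order asked, and still so for the second after the job is handed in, with the robot touching nothing.
It also fails if it takes over 50 s, if anything falls off the work surface, if the arm or the gripper's body presses on something with over 40 N, if the wrist force passes 120 N, or if a joint passes its speed limit or range.

## Working session

There is one attempt and no reset: what is moved stays moved. The work goes in short steps, Python scripts to look and compute and a tool call to move; the robot and the scene stay as the last step left them, time stands still between calls to the robot, and variables do not carry over. Pictures are saved under pics/ and viewed, at most 10 in all, crops included, and the job is handed in when it is done.

Besides the shell and the picture viewer there is one more tool, called after ">>>" as name(argument=value, ...), one argument or row to a line, values as JSON. apply_moves: Moves the arm, as the interface text tells. Scaled input: -1 to 1 covers 1000 mm each way for a shift and 90 degrees each way for a turn. Its arguments: {"type":"object","properties":{"targets":{"type":"array","items":{"type":"array","items":{"type":"number"}}},"newtons":{"type":"number"}},"required":["targets"]}

```bash
mkdir -p pics
cat > h.py <<'E'
import numpy as np, cv2
from plant import get_state, capture
def rays(c,uv):
    uv=np.atleast_2d(uv).astype(np.float64).reshape(-1,1,2)
    p=cv2.undistortPoints(uv,c["camera_matrix"],np.array([c["k1"],0,0,0.]))[:,0]
    return np.c_[p,np.ones(len(p))]
def onplane(c,uv,z):
    T=c["T"];d=rays(c,uv)@T[:3,:3].T;o=T[:3,3]
    return o+d*((z-o[2])/d[:,2])[:,None]
def bydepth(c,uv):
    uv=np.atleast_2d(uv);r=rays(c,uv);z=c["range_z"][uv[:,1].astype(int),uv[:,0].astype(int)]
    return (r*z[:,None])@c["T"][:3,:3].T+c["T"][:3,3]
def save(c,n): cv2.imwrite("pics/"+n,c["frame"][:,:,::-1])
E
python3 - <<'E'
from h import *
a=capture("top");b=capture("scene")
cv2.imwrite("pics/a.png",np.vstack([a["frame"]])[:,:,::-1]);save(b,"b.png")
print(a["T"],a["k1"],get_state())
E
```

```text
[[ 3.71550995e-04 -9.80451259e-01  1.96761759e-01  4.42344303e-01]
 [-9.99901005e-01 -3.13183686e-03 -1.37176004e-02 -1.10458451e-02]
 [ 1.40656643e-02 -1.96737184e-01 -9.80355363e-01  8.43265492e-01]
 [ 0.00000000e+00  0.00000000e+00  0.00000000e+00  1.00000000e+00]] 0.054659602587534176 {'time_s': 0.1, 'joints': array([-5.84946788e+01,  2.05862197e+01,  6.38508022e-01, -1.70565277e-02,
       -7.01356027e+01, -1.65061715e+01]), 'qd': array([ 0.0336472 , -0.03161325,  0.24724569,  0.10924171, -0.09502125,
       -0.00240113]), 'joint_torque': array([-7.52994110e-04, -5.84164560e+01,  2.93750596e+01,  7.01563686e+00,
        1.00877820e-02, -7.62223726e-05]), 'tcp_pos': array([ 0.17453774, -0.6515822 ,  0.22142715]), 'eef_rot': array([ 1.79915563e+02, -8.29891176e-03, -1.65006652e+02]), 'contact_force': array([-0.37388136, -0.90341168, -0.52225571]), 'moment': array([ 0.01801052, -0.044123  ,  0.04446264]), 'gripper_force': 0.0, 'gripper_width': 0.08753420061119797}
```

View pics/a.png

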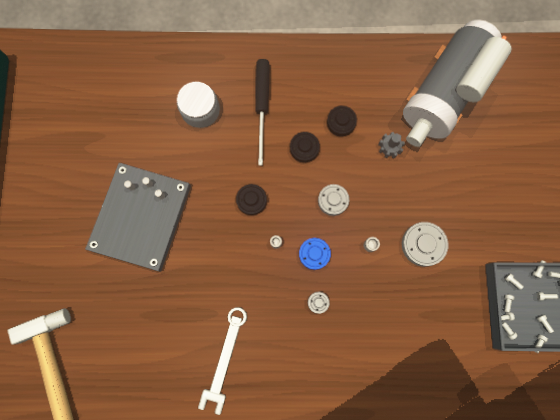

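View pics/b.png

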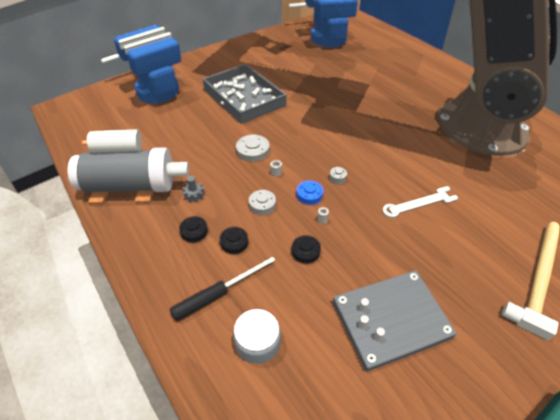

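The top view shows these candidates:
- Grey discs: medium (333,199), large (426,243), small (318,302).
- Lookalikes: blue (315,254), and black (305,147), (342,121), (251,199).
- Small bushings: (276,241), (372,243).
- Nest plate: around (138,217), with pins near (128,184), (146,181), (158,193).

I choose (333,199), and will check its size and view it in a close crop.

Run:
```python
from h import *
a=capture("top");f=a["frame"]
hsv=cv2.cvtColor(f,cv2.COLOR_RGB2HSV)
m=((hsv[...,1]<70)&(hsv[...,2]>95)).astype(np.uint8)*255
m=cv2.morphologyEx(m,cv2.MORPH_CLOSE,np.ones((5,5)))
for c in cv2.findContours(m,cv2.RETR_EXTERNAL,cv2.CHAIN_APPROX_NONE)[0]:
    if cv2.contourArea(c)<15: continue
    (x,y),r=cv2.minEnclosingCircle(c)
    if y<100 or y>330 or x>480: continue
    p=onplane(a,c[:,0],.018);q,rr=cv2.minEnclosingCircle(p[:,:2].astype(np.float32))
    z=np.median(bydepth(a,c[:,0])[:,2])
    print("px",(round(x),round(y)),"xy@18mm",np.round(q,4),"dia",round(2*rr*1000,1),"pl44",np.round(onplane(a,[(x,y)],.044)[0,:2],4),"z",round(z,3))
# plate: dark region by depth height
v,u=np.mgrid[150:285,70:205];uv=np.c_[u.ravel(),v.ravel()]
P=bydepth(a,uv);k=(P[:,2]>.014)&(P[:,2]<.028)
print("plate z",np.median(P[k,2]));rect=cv2.minAreaRect(P[k,:2].astype(np.float32));print(rect,cv2.boxPoints(rect))
k=(P[:,2]>.036);print(np.round(np.c_[uv[k],P[k]*1000]).astype(int).tolist()[:60])
A=cv2.resize(f[155:280,75:205],None,fx=4,fy=4,interpolation=2)[:,:500]
B=cv2.resize(f[160:240,290:380],None,fx=3,fy=3,interpolation=2)
o=np.zeros((500,780,3),np.uint8);o[:,:500]=A;o[:240,505:775]=B
cv2.imwrite("pics/c.png",o[:,:,::-1])
```

```text
px (38, 326) xy@18mm [0.4083 0.3835] dia 96.6 pl44 [0.4091 0.3718] z 0.02
px (318, 302) xy@18mm [ 0.4437 -0.0718] dia 36.6 pl44 [ 0.4437 -0.0699] z 0.019
px (372, 244) xy@18mm [ 0.542  -0.1647] dia 27.2 pl44 [ 0.5388 -0.1598] z 0.025
px (276, 241) xy@18mm [5.466e-01 5.000e-04] dia 21.3 pl44 [5.433e-01 1.000e-04] z 0.026
px (424, 244) xy@18mm [ 0.5428 -0.2559] dia 79.7 pl44 [ 0.5383 -0.2478] z 0.016
px (333, 199) xy@18mm [ 0.6203 -0.0996] dia 55.9 pl44 [ 0.6146 -0.0972] z 0.018
px (137, 216) xy@18mm [0.5909 0.2373] dia 202.4 pl44 [0.5851 0.2312] z 0.02
px (260, 138) xy@18mm [0.7329 0.0284] dia 101.6 pl44 [0.7233 0.0272] z 0.015
px (196, 104) xy@18mm [0.7974 0.1475] dia 84.0 pl44 [0.7858 0.1417] z 0.039
plate z 0.0207164502573437
((0.5910402536392212, 0.2365352213382721), (0.13166359066963196, 0.1611790955066681), 73.6803970336914) [[0.49519932 0.19600111]
 [0.64988434 0.15071058]
 [0.6868812  0.27706933]
 [0.53219616 0.32235986]]
[[174, 152, 442, -11, 843], [71, 156, 442, -11, 843], [191, 156, 442, -11, 843], [80, 157, 442, -11, 843], [123, 158, 442, -11, 843], [170, 159, 442, -11, 84
[... 719 characters left out ...]
146, 179, 649, 220, 45], [147, 179, 648, 217, 47], [148, 179, 649, 216, 45], [149, 179, 649, 215, 45], [126, 180, 646, 252, 47], [127, 180, 647, 252, 44], [128, 180, 647, 250, 43], [143, 180, 647, 225, 45], [144, 180, 646, 222, 48], [145, 180, 646, 221, 47], [146, 180, 647, 220, 43], [147, 180, 648, 219, 42], [148, 180, 646, 216, 48], [149, 180, 647, 215, 43], [150, 180, 648, 214, 40], [74, 181, 442, -11, 843], [125, 181, 645, 254, 46], [126, 181, 646, 254, 41], [127, 181, 644, 251, 47], [128, 181, 644, 249, 47], [129, 181, 646, 249, 42], [143, 181, 645, 224, 46], [144, 181, 645, 223, 45], [145, 181, 645, 221, 45], [146, 181, 645, 220, 45], [147, 181, 645, 217, 47], [148, 181, 645, 217, 44]]
```

View pics/c.png

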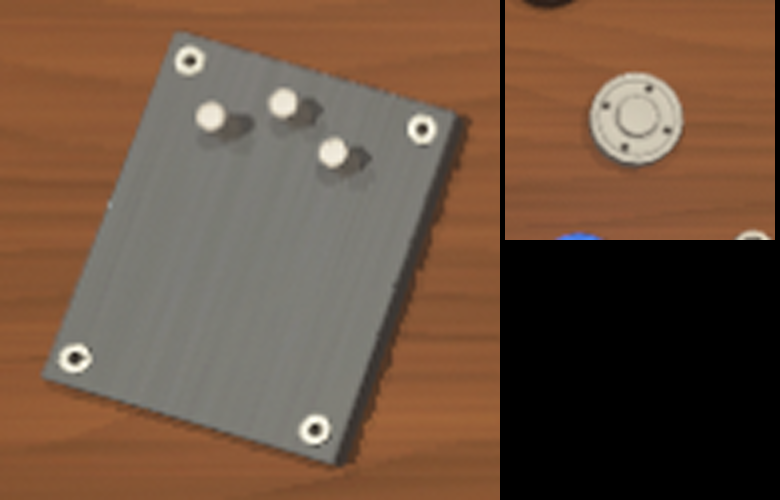

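The crop shows the medium cap as a plain silver disc of about 55 mm with no lookalike features. The pin tops are at image pixels (127.8,184), (146,180.8) and (158.3,193).

>>> apply_moves(
  targets=[
    [1,0,0,0,0,0,0.07],
    [1,0,0,0,0,0,0.07],
    [1,0,0,0,0,0,0.07],
    [1,0,0,0,0,0,0.07],
    [1,0,0,0,0,0,0.07],
    [1,0,0,0,0,0,0],
  ],
)

```text
time_s: 0.65
tcp_pos: [0.1746, -0.6517, 0.2219]
eef_rot: [180.0, -0.0, 163.2]
contact_force: [-0.6, 0.2, 0.9]
gripper_width: 0.0879
gripper_force: 0.0
```

```bash
cat >> h.py <<'E'
def delta(x,y,z,yaw=None):
    s=get_state();p=s["tcp_pos"];Y=s["eef_rot"][2];w=np.radians(Y)
    d=np.array([x,y,z])-p
    t=[d[0]*np.cos(w)+d[1]*np.sin(w), d[0]*np.sin(w)-d[1]*np.cos(w), -d[2]]
    print("tcp",p.round(4),"rot",s["eef_rot"].round(2),"J",s["joints"].round(1),"tool delta",np.round(t,4),"" if yaw is None else f"az {((Y-yaw+180)%360-180)/90:.4f}", "t",s["time_s"],"F",s["contact_force"].round(2))
E
python3 - <<'E'
from h import *
a=capture("top")
P=onplane(a,[(127.75,184),(146,180.75),(158.25,193)],.044)[:,:2]  # left(+55), mid, right(-55)
th=np.radians([55,0,-55]);M=.033*np.c_[np.cos(th),np.sin(th)]
print(P.round(4),[np.linalg.norm(P[i]-P[j]).round(4) for i,j in((0,1),(1,2),(0,2))],[np.linalg.norm(M[i]-M[j]).round(4) for i,j in((0,1),(1,2),(0,2))])
H=(M-M.mean(0)).T@(P-P.mean(0));ang=np.arctan2(H[0,1]-H[1,0],H[0,0]+H[1,1])
R=np.array([[np.cos(ang),-np.sin(ang)],[np.sin(ang),np.cos(ang)]])
print("yaw",np.degrees(ang),"seat",P.mean(0)-R@M.mean(0))
delta(.62,-.0996,.12,163.7)
E
```

```text
[[0.64   0.25  ]
 [0.6458 0.2199]
 [0.6246 0.1983]] [np.float64(0.0306), np.float64(0.0303), np.float64(0.0539)] [np.float64(0.0305), np.float64(0.0305), np.float64(0.0541)]
yaw -16.615392940329905 seat [0.61416667 0.22948843]
tcp [ 0.1746 -0.6518  0.2219] rot [ 1.7997e+02 -2.0000e-02  1.6360e+02] J [-58.5  20.6   0.7  -0.  -70.1 -47.9] tool delta [-0.2713  0.6555  0.1019] az -0.0011 t 0.7 F [ 0.61 -0.4   0.76]
```

>>> apply_moves(
  targets=[
    [1,-0.0135,0.0328,0.005,0,0,0],
    [1,-0.0135,0.0328,0.005,0,0,0],
    [1,-0.0135,0.0328,0.005,0,0,0],
    [1,-0.0135,0.0328,0.005,0,0,0],
    [1,-0.0135,0.0328,0.005,0,0,0],
    [1,-0.0135,0.0328,0.005,0,0,0],
    [1,-0.0135,0.0328,0.005,0,0,0],
    [1,-0.0135,0.0328,0.005,0,0,0],
    [1,-0.0135,0.0328,0.005,0,0,0],
    [1,-0.0135,0.0328,0.005,0,0,0],
    [1,-0.0135,0.0328,0.005,0,0,0],
    [1,-0.0135,0.0328,0.005,0,0,0],
    [1,-0.0135,0.0328,0.005,0,0,0],
    [1,-0.0135,0.0328,0.005,0,0,0],
    [1,-0.0135,0.0328,0.005,0,0,0],
    [1,-0.0135,0.0328,0.005,0,0,0],
    [1,-0.0135,0.0328,0.005,0,0,0],
    [1,-0.0135,0.0328,0.005,0,0,0],
    [1,-0.0135,0.0328,0.005,0,0,0],
    [1,0,0,0,0,0,0],
  ],
)

```text
time_s: 2.37
tcp_pos: [0.6008, -0.1233, 0.126]
eef_rot: [180.0, 0.0, 164.0]
contact_force: [0.6, 0.4, 0.7]
gripper_width: 0.0879
gripper_force: 0.0
```

Run:
```python
from h import *
w=capture("wrist");save(w,"w1.png")
f=w["frame"];hsv=cv2.cvtColor(f,cv2.COLOR_RGB2HSV)
m=((hsv[...,1]<70)&(hsv[...,2]>95)).astype(np.uint8)*255
m=cv2.morphologyEx(m,cv2.MORPH_CLOSE,np.ones((7,7)))
for c in cv2.findContours(m,cv2.RETR_EXTERNAL,cv2.CHAIN_APPROX_NONE)[0]:
    if cv2.contourArea(c)<300: continue
    (x,y),r=cv2.minEnclosingCircle(c)
    q,rr=cv2.minEnclosingCircle(onplane(w,c[:,0],.018)[:,:2].astype(np.float32))
    print((round(x),round(y)),np.round(q,4),round(2000*rr,1))
delta(.62,-.0996,.12,163.5)
```

```text
(200, 390) [ 0.8006 -0.2716] 427.7
(37, 271) [ 0.5979 -0.3508] 76.7
(279, 275) [ 0.6687 -0.1431] 340.1
(313, 217) [ 0.6191 -0.0975] 56.8
(115, 179) [ 0.5428 -0.2518] 82.4
(213, 151) [ 0.5407 -0.1624] 28.1
(410, 98) [0.5454 0.0014] 28.9
(290, 2) [ 0.4518 -0.0723] 32.4
tcp [ 0.5991 -0.1248  0.1262] rot [-1.7998e+02 -5.0000e-02  1.6393e+02] J [   6.5   19.1  -14.8   -0.   -56.1 -112.6] tool delta [-0.0132  0.03    0.0062] az 0.0048 t 2.4167 F [-0.37 -0.1  -0.39]
```

View pics/w1.png

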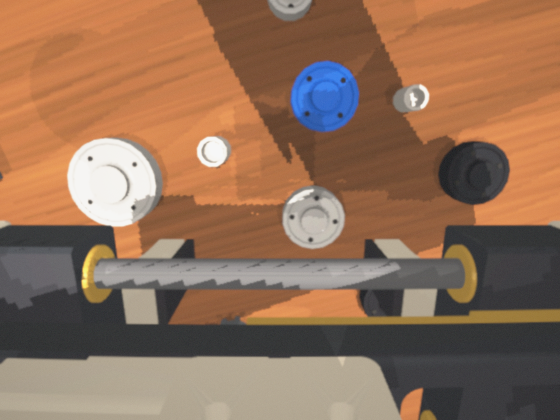

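The wrist view shows the medium silver cap at (313,217), just short of the jaws. The blue one is at (325,96) and the large one at (115,182). The position agrees with the top view to about 2 mm, so I'm going down on it.

>>> apply_moves(
  targets=[
    [1,-0.006,0.0155,0,0,0,0],
    [1,-0.007,0.016,0,0,0,0],
    [1,0,0,0.025,0,0,0],
    [1,0,0,0.025,0,0,0],
    [1,0,0,0.02,0,0,0],
    [1,0,0,0.015,0,0,0],
    [1,0,0,0.01,0,0,0],
    [1,0,0,0.008,0,0,0],
    [1,0,0,0,0,0,0],
    [1,0,0,0,0,0,0],
  ],
)

```text
time_s: 3.25
tcp_pos: [0.6194, -0.1009, 0.0246]
eef_rot: [-180.0, 0.0, 163.5]
contact_force: [0.6, 0.3, -0.4]
gripper_width: 0.0875
gripper_force: 0.0
```

Run:
```python
from h import *
delta(.6195,-.0985,.022,163.5)
```

```text
tcp [ 0.6194 -0.1009  0.0246] rot [-1.7999e+02  1.0000e-02  1.6352e+02] J [   8.6   26.8  -18.5    0.   -44.8 -115. ] tool delta [0.0005 0.0023 0.0026] az 0.0002 t 3.25 F [ 0.62  0.34 -0.35]
```

>>> apply_moves(
  targets=[
    [1,0,0.002,0.002,0,0,0],
    [0.5,0,0,0,0,0,0],
    [0.5,0,0,0,0,0,0],
    [0.5,0,0,0,0,0,0],
    [0.5,0,0,0,0,0,0],
    [0.5,0,0,0,0,0,0],
    [0.5,0,0,0,0,0,0],
    [0.5,0,0,0,0,0,0],
    [0.5,0,0,0,0,0,0],
    [0.5,0,0,0,0,0,0],
  ],
  newtons=25,
)

```text
time_s: 4.08
tcp_pos: [0.6196, -0.0989, 0.0222]
eef_rot: [-180.0, -0.0, 163.5]
contact_force: [-0.2, 0.2, 0.4]
gripper_width: 0.0442
gripper_force: 0.0
```

The jaws shut past 54 mm with no force, so I'm looking before doing anything else.

Run:
```python
from h import *
w=capture("wrist");b=capture("scene");print(get_state()["contact_force"],get_state()["gripper_width"])
o=np.hstack([cv2.resize(w["frame"][150:420],(400,200)),cv2.resize(b["frame"][120:270,180:380],(400,300))[:200]*1])
o=np.zeros((600,560,3),np.uint8);o[:280]=w["frame"][140:];o[290:590,:400]=cv2.resize(b["frame"][110:260,180:380],(400,300),interpolation=2)
cv2.imwrite("pics/w2.png",o[:,:,::-1])
```

```text
[ 0.58888657  0.06689097 -0.1036373 ] 0.04404599704543302
```

View pics/w2.png

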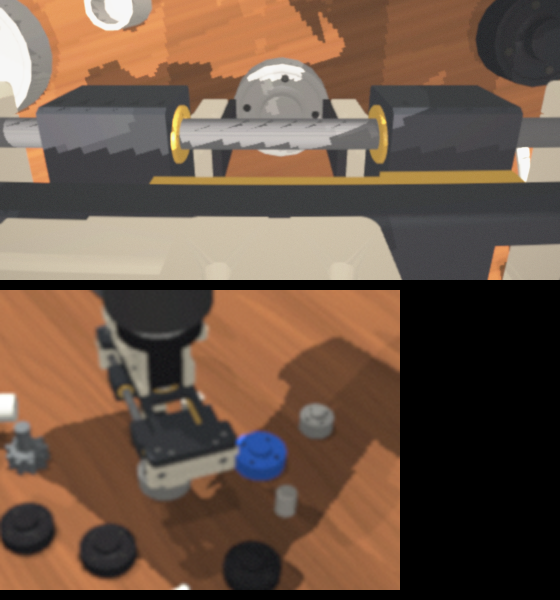

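Run:
```python
from h import *
w=capture("wrist");T=np.linalg.inv(w["T"])
def proj(p):
    q=T[:3,:3]@p+T[:3,3];x=q[:2]/q[2];x=x*(1+w["k1"]*(x@x));K=w["camera_matrix"];return (K[:2,:2]@x+K[:2,2]).round(),q[2]
print("cam",w["T"][:3,3], "fwd",w["T"][:3,2])
print("expected boss",proj(np.array([.6195,-.0985,.024])),"tcp",proj(get_state()["tcp_pos"]))
print("large/small: depth points in visible cap")
for uv in [(283,215),(270,225),(300,225),(290,243),(245,247),(320,255),(285,290),(210,250),(365,250),(285,310)]:
    print(uv,(1000*bydepth(w,[uv])[0]).round(1))
a=capture("top");save(a,"t2.png")
v,u=np.mgrid[150:230,290:380];uv=np.c_[u.ravel(),v.ravel()];P=bydepth(a,uv);k=(P[:,2]>.012)&(P[:,2]<.03)
print(k.sum(),P[k].mean(0),P[k].min(0),P[k].max(0))
v,u=np.mgrid[190:270,200:370];uv=np.c_[u.ravel(),v.ravel()];P=bydepth(w,uv);k=(P[:,2]>.013)&(P[:,2]<.02)
print(k.sum(),cv2.minEnclosingCircle(P[k,:2].astype(np.float32)),P[k,:2].min(0),P[k,:2].max(0))
k=(P[:,2]>.0215)&(P[:,2]<.027);print("boss",k.sum(),np.median(P[k],0),P[k].min(0),P[k].max(0))
```

```text
cam [ 0.55703835 -0.08008905  0.18467324] fwd [ 0.23303448 -0.07039119 -0.96991753]
expected boss (array([280., 254.]), np.float64(0.17169147905006252)) tcp (array([279., 253.]), np.float64(0.17347194150212852))
large/small: depth points in visible cap
(283, 215) [601.3 -91.2  16.9]
(270, 225) [604.9 -99.6  16.1]
(300, 225) [609.5 -84.   16.3]
(290, 243) [615.1 -91.5  23.8]
(245, 247) [ 612.9 -116.3   16.9]
(320, 255) [629.2 -78.1  16.6]
(285, 290) [ 643.3 -102.3   18.3]
(210, 250) [ 599.9 -125.5   46.6]
(365, 250) [ 6.408e+02 -5.100e+01  4.000e-01]
(285, 310) [ 6.661e+02 -1.087e+02  3.000e-01]
202 [ 0.60535713 -0.09551387  0.01865322] [ 0.59369726 -0.12078116  0.01224292] [ 0.62495425 -0.07501373  0.02648185]
3377 ((0.615821897983551, -0.0966762974858284), 0.025266963988542557) [ 0.59357754 -0.121851  ] [ 0.63059632 -0.07181395]
boss 844 [ 0.61645325 -0.09683414  0.02385268] [ 0.60386359 -0.12024075  0.02153936] [ 0.62692279 -0.07254331  0.02695232]
```

Run:
```python
from h import *
w=capture("wrist");s=get_state();print(s["gripper_width"],s["gripper_force"])
v,u=np.mgrid[140:420,0:560];uv=np.c_[u.ravel(),v.ravel()];P=bydepth(w,uv)
y=np.radians(s["eef_rot"][2]);d=P-s["tcp_pos"]
t=np.c_[d[:,0]*np.cos(y)+d[:,1]*np.sin(y),d[:,0]*np.sin(y)-d[:,1]*np.cos(y),P[:,2]]*1000
ok=w["range_z"][v.ravel(),u.ravel()]>0
for lo,hi in((2,8),(8,14),(14,20),(20,28),(28,36),(36,44),(44,52),(52,60),(60,70)):
    k=ok&(t[:,2]>lo)&(t[:,2]<hi)&(abs(t[:,0])<35)&(abs(t[:,1])<75)
    h,e=np.histogram(t[k,1],bins=np.arange(-75,76,10));print(lo,hi,k.sum(),h, t[k,0].min().round() if k.any() else '',t[k,0].max().round() if k.any() else '')
r=w["range_z"];g=np.clip((r-.08)/.15,0,1)*255
o=np.vstack([cv2.resize(w["frame"][170:310,160:420],(780,420),interpolation=2)])
cv2.imwrite("pics/w3.png",o[:,:,::-1])
```

```text
0.04395676686917375 0.0
2 8 172 [ 1  0  2  0  0 21 39 40 42 25  1  0  1  0  0] 5.0 33.0
8 14 176 [ 0  0  0  0  0 24 38 47 39 28  0  0  0  0  0] 12.0 26.0
14 20 3533 [  0   0   0   0   0 590 808 689 771 668   7   0   0   0   0] -27.0 26.0
20 28 908 [  0   0   0   0   0  10 174 465 243  14   2   0   0   0   0] -2.0 11.0
28 36 327 [ 0  0  0 19 77 69  0  0  0 67 77 18  0  0  0] 0.0 12.0
36 44 485 [  0   0   0  31 135  74   0   0   0  71 140  34   0   0   0] 4.0 12.0
44 52 581 [  0   0   0  40 183  71   0   0   0  65 182  40   0   0   0] -10.0 12.0
52 60 259 [ 0  0  0 22 62 47  0  0  0 46 56 26  0  0  0] -10.0 12.0
60 70 210 [  0   0   0   0   0 102   0   0   0 108   0   0   0   0   0] -10.0 3.0
```

View pics/w3.png

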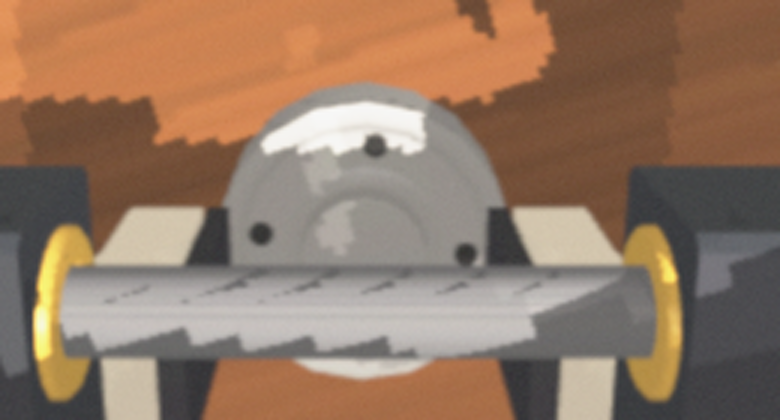

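Run:
```python
from h import *
w=capture("wrist");T=np.linalg.inv(w["T"]);s=get_state();y=np.radians(s["eef_rot"][2])
for z in(.003,.012,.02,.024,.028,.032,.04):
  for ty in(-.022,-.03,-.043):
    p=s["tcp_pos"]+np.array([.0095*np.cos(y)+ty*np.sin(y),.0095*np.sin(y)-ty*np.cos(y),0]);p[2]=z
    q=T[:3,:3]@p+T[:3,3];x=q[:2]/q[2];x=x*(1+w["k1"]*(x@x));K=w["camera_matrix"];u=K[:2,:2]@x+K[:2,2];print(z,ty,"crop px",((u-[160,170])*3).round(),end=' ')
  print()
for v in range(238,250,2):print(v,(1000*bydepth(w,[(208,v),(215,v),(232,v)])).round(0).tolist())
```

```text
0.003 -0.022 crop px [244. 167.] 0.003 -0.03 crop px [202. 167.] 0.003 -0.043 crop px [136. 167.] 
0.012 -0.022 crop px [238. 181.] 0.012 -0.03 crop px [195. 181.] 0.012 -0.043 crop px [125. 181.] 
0.02 -0.022 crop px [233. 195.] 0.02 -0.03 crop px [188. 195.] 0.02 -0.043 crop px [115. 195.] 
0.024 -0.022 crop px [230. 202.] 0.024 -0.03 crop px [184. 202.] 0.024 -0.043 crop px [109. 202.] 
0.028 -0.022 crop px [227. 210.] 0.028 -0.03 crop px [180. 210.] 0.028 -0.043 crop px [103. 210.] 
0.032 -0.022 crop px [224. 218.] 0.032 -0.03 crop px [176. 218.] 0.032 -0.043 crop px [ 97. 218.] 
0.04 -0.022 crop px [217. 236.] 0.04 -0.03 crop px [166. 236.] 0.04 -0.043 crop px [ 84. 235.] 
238 [[607.0, -140.0, -0.0], [608.0, -135.0, 0.0], [611.0, -125.0, 1.0]]
240 [[598.0, -129.0, 34.0], [600.0, -126.0, 34.0], [604.0, -119.0, 28.0]]
242 [[599.0, -129.0, 35.0], [600.0, -125.0, 36.0], [604.0, -119.0, 31.0]]
244 [[599.0, -128.0, 39.0], [600.0, -125.0, 39.0], [604.0, -118.0, 33.0]]
246 [[599.0, -127.0, 43.0], [600.0, -124.0, 41.0], [604.0, -117.0, 38.0]]
248 [[599.0, -127.0, 45.0], [600.0, -124.0, 44.0], [604.0, -117.0, 39.0]]
```

The depth shows the fingertips at z≈28 mm, above the rim. The spec puts them 19 mm below the TCP, which would be 3 mm. So the real tips sit about 25 mm higher than the reported TCP implies, while the camera heights agree with the bench (0) and rim (17–18). I'll open, go down by 18 mm and re-measure the tips.

>>> apply_moves(
  targets=[
    [1,0,0,0,0,0,0],
    [1,0,0,0,0,0,0],
    [1,0,0,0,0,0,0],
    [1,0,0,0,0,0,0],
    [1,0,0,0,0,0,0],
    [1,0,0,0,0,0,0],
    [1,0,0,0,0,0,0],
    [1,0,0,0.006,0,0,0],
    [1,0,0,0.006,0,0,0],
    [1,0,0,0.006,0,0,0],
    [1,0,0,0,0,0,0],
  ],
)

```text
time_s: 5.3
tcp_pos: [0.6184, -0.099, 0.0024]
eef_rot: [-180.0, -0.1, 163.5]
contact_force: [-1.1, 0.0, -0.6]
gripper_width: 0.0879
gripper_force: 0.0
```

```bash
cat >> h.py <<'E'
def tips():
    w=capture("wrist");s=get_state();y=np.radians(s["eef_rot"][2])
    v,u=np.mgrid[140:420,0:560];uv=np.c_[u.ravel(),v.ravel()];P=bydepth(w,uv);d=P-s["tcp_pos"]
    t=np.c_[d[:,0]*np.cos(y)+d[:,1]*np.sin(y),d[:,0]*np.sin(y)-d[:,1]*np.cos(y),P[:,2]]*1000
    h=s["gripper_width"]*500
    for sg in(-1,1):
        k=(w["range_z"][v.ravel(),u.ravel()]>0)&(abs(sg*t[:,1]-h-8)<7)&(t[:,0]>-2)&(t[:,0]<14)&(t[:,2]>4)
        print("tip z pct",np.percentile(t[k,2],[0,1,3,5,10]).round(1),k.sum())
    k=(P[:,2]>.0215)&(P[:,2]<.0265)&(abs(t[:,0])<14)&(abs(t[:,1])<14)
    print("boss tool xy",t[k,:2].min(0).round(1),t[k,:2].max(0).round(1),"F",s["contact_force"].round(2),s["tcp_pos"].round(4),s["time_s"])
E
python3 -c "
from h import *
tips()"
```

```text
tip z pct [ 7.2 11.3 13.4 15.2 19.3] 1989
tip z pct [ 6.4 11.4 13.3 15.1 19.9] 2060
boss tool xy [-12.8  -7. ] [9.8 9.4] F [ 0.28 -0.15  0.33] [ 0.6187 -0.0989  0.003 ] 5.35
```

>>> apply_moves(
  targets=[
    [1,0,0,0.003,0,0,0],
    [1,0,0,0.002,0,0,0],
    [0.5,0,0,0,0,0,0],
    [0.5,0,0,0,0,0,0],
    [0.5,0,0,0,0,0,0],
    [0.5,0,0,0,0,0,0],
    [0.5,0,0,0,0,0,0],
    [0.5,0,0,0,0,0,0],
    [0.5,0,0,0,0,0,0],
    [0.5,0,0,0,0,0,0],
  ],
  newtons=25,
)

```text
time_s: 6.18
tcp_pos: [0.6197, -0.0988, -0.0006]
eef_rot: [180.0, 0.0, 163.5]
contact_force: [-0.5, 0.4, 1.3]
gripper_width: 0.0533
gripper_force: 25.0
```

Gripped at 53.3 mm and 25 N. Now lifting.

>>> apply_moves(
  targets=[
    [0.5,0,0,-0.005,0,0,0],
    [0.5,0,0,-0.01,0,0,0],
    [0.5,0,0,-0.02,0,0,0],
    [0.5,0,0,-0.02,0,0,0],
    [0.5,0,0,-0.02,0,0,0],
    [0.5,0,0,-0.015,0,0,0],
    [0.5,0,0,0,0,0,0],
    [0.5,0,0,0,0,0,0],
  ],
)

```text
time_s: 6.85
tcp_pos: [0.6202, -0.0988, 0.0908]
eef_rot: [179.9, 0.1, 163.5]
contact_force: [0.4, 0.6, -0.8]
gripper_width: 0.0533
gripper_force: 25.0
```

```bash
python3 -c "
from h import *
delta(.5855,.2381,.088,163.4);s=get_state();print(s['gripper_width'],s['gripper_force'])"
```

```text
tcp [ 0.6202 -0.0988  0.0908] rot [1.7993e+02 1.3000e-01 1.6350e+02] J [   8.7   22.4  -15.1   -0.   -52.4 -115.2] tool delta [0.129  0.3131 0.0028] az 0.0011 t 6.85 F [ 0.45  0.63 -0.84]
0.05326097897057625 24.999722242355347
```

>>> apply_moves(
  targets=[
    [0.5,0.0092,0.0223,0,0,0,0],
    [0.5,0.0092,0.0223,0,0,0,0],
    [0.5,0.0092,0.0223,0,0,0,0],
    [0.5,0.0092,0.0223,0,0,0,0],
    [0.5,0.0092,0.0223,0,0,0,0],
    [0.5,0.0092,0.0223,0,0,0,0],
    [0.5,0.0092,0.0223,0,0,0,0],
    [0.5,0.0092,0.0223,0,0,0,0],
    [0.5,0.0092,0.0223,0,0,0,0],
    [0.5,0.0092,0.0223,0,0,0,0],
    [0.5,0.0092,0.0223,0,0,0,0],
    [0.5,0.0092,0.0223,0,0,0,0],
    [0.5,0.0092,0.0223,0,0,0,0],
    [0.5,0.0092,0.0223,0,0,0,0],
    [0.5,0,0,0,0,0,0],
    [0.5,0,0,0,0,0,0],
  ],
)

```text
time_s: 8.18
tcp_pos: [0.5838, 0.2379, 0.088]
eef_rot: [-179.9, -0.1, 163.6]
contact_force: [-0.3, -0.6, -2.1]
gripper_width: 0.0535
gripper_force: 25.0
```

Run:
```python
from h import *
w=capture("wrist");save(w,"w4.png")
delta(.5855,.2381,.035,163.4);s=get_state();print(s['gripper_width'],s['gripper_force'])
# held cap rim heights from wrist depth
v,u=np.mgrid[195:300,200:370];uv=np.c_[u.ravel(),v.ravel()];P=bydepth(w,uv);r=w["range_z"][v.ravel(),u.ravel()]
k=(P[:,2]>.095)&(P[:,2]<.125);print(np.histogram(P[k,2],bins=np.arange(.095,.126,.002)))
```

```text
tcp [0.5839 0.237  0.0881] rot [-1.7991e+02 -8.0000e-02  1.6355e+02] J [  39.8   22.9  -14.7   -0.   -52.6 -146.2] tool delta [-0.0012  0.0015  0.0531] az 0.0017 t 8.2333 F [-0.38 -0.55 -0.84]
0.05307267850597791 24.99976247549057
(array([ 120,  191,  194,  194, 1153, 2926,  472,  163,  447,  189,  100,
         61,   45,   37,   19]), array([0.095, 0.097, 0.099, 0.101, 0.103, 0.105, 0.107, 0.109, 0.111,
       0.113, 0.115, 0.117, 0.119, 0.121, 0.123, 0.125]))
```

View pics/w4.png

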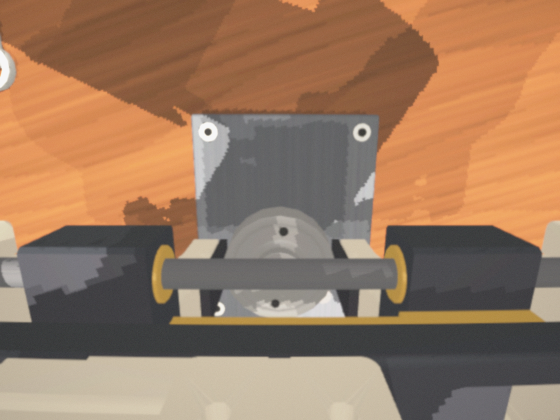

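The cap is held level, centred at about (283,270), with the plate's edges square to the jaws. The rim top is 18 mm above the reported z, so the underside sits at the reported z and contact should come at about 0.020.

>>> apply_moves(
  targets=[
    [0.5,-0.001,0.001,0.015,0,0,0],
    [0.5,0,0,0.015,0,0,0],
    [0.5,0,0,0.015,0,0,0],
    [0.5,0,0,0.01,0,0,0],
    [0.5,0,0,0.006,0,0,0],
    [0.5,0,0,0.003,0,0,0],
    [0.5,0,0,0,0,0,0],
    [0.5,0,0,0,0,0,0],
  ],
)

```text
time_s: 8.9
tcp_pos: [0.5864, 0.2377, 0.0257]
eef_rot: [180.0, 0.0, 163.5]
contact_force: [1.0, 0.6, -0.8]
gripper_width: 0.0531
gripper_force: 25.0
```

>>> apply_moves(
  targets=[
    [0.5,0,0,0.001,0,0,0],
    [0.5,0,0,0.001,0,0,0],
    [0.5,0,0,0,0,0,0],
    [0.5,0,0,0,0,0,0],
  ],
)

```text
time_s: 9.23
tcp_pos: [0.5861, 0.2378, 0.0236]
eef_rot: [180.0, 0.0, 163.5]
contact_force: [0.0, 0.6, -2.0]
gripper_width: 0.0534
gripper_force: 25.0
```

>>> apply_moves(
  targets=[
    [0.5,0,0,0.001,0,0,0],
    [0.5,0,0,0.001,0,0,0],
    [0.5,0,0,0,0,0,0],
    [0.5,0,0,0,0,0,0],
  ],
)

```text
time_s: 9.57
tcp_pos: [0.5859, 0.2377, 0.0212]
eef_rot: [-180.0, -0.0, 163.5]
contact_force: [0.2, -0.9, -1.0]
gripper_width: 0.0534
gripper_force: 25.0
```

>>> apply_moves(
  targets=[
    [0.5,0,0,0.001,0,0,0],
    [0.5,0,0,0,0,0,0],
    [0.5,0,0,0,0,0,0],
  ],
)

```text
time_s: 9.82
tcp_pos: [0.586, 0.2377, 0.0202]
eef_rot: [-180.0, -0.0, 163.5]
contact_force: [0.8, 0.5, -1.5]
gripper_width: 0.053
gripper_force: 25.0
```

>>> apply_moves(
  targets=[
    [0.5,0,0,0.001,0,0,0],
    [0.5,0,0,0,0,0,0],
    [0.5,0,0,0,0,0,0],
  ],
)

```text
time_s: 10.07
tcp_pos: [0.5862, 0.2378, 0.0194]
eef_rot: [180.0, 0.0, 163.5]
contact_force: [-0.0, -0.2, 0.2]
gripper_width: 0.0534
gripper_force: 25.0
```

>>> apply_moves(
  targets=[
    [0.5,0,0,0.0005,0,0,0],
    [0.5,0,0,0,0,0,0],
    [0.5,0,0,0,0,0,0],
  ],
)

```text
time_s: 10.32
tcp_pos: [0.5862, 0.2378, 0.0194]
eef_rot: [180.0, 0.0, 163.5]
contact_force: [-1.2, -0.1, 5.2]
gripper_width: 0.0531
gripper_force: 25.0
```

The cap is on the plate (5 N). Releasing and rising.

>>> apply_moves(
  targets=[
    [1,0,0,0,0,0,0],
    [1,0,0,0,0,0,0],
    [1,0,0,0,0,0,0],
    [1,0,0,0,0,0,0],
    [1,0,0,0,0,0,0],
    [1,0,0,-0.01,0,0,0],
    [1,0,0,-0.02,0,0,0],
    [1,0,0,-0.02,0,0,0],
    [0,0.02,0,-0.01,0,0,0],
    [0,0.02,0,0,0,0,0],
    [0,0.02,0,0,0,0,0],
    [0,0.0,0,0,0,0,0],
    [0,0,0,0,0,0,0],
    [0,0,0,0,0,0,0],
    [0,0,0,0,0,0,0],
    [0,0,0,0,0,0,0],
    [0,0,0,0,0,0,0],
  ],
)

```text
time_s: 11.73
tcp_pos: [0.5289, 0.2545, 0.0785]
eef_rot: [-180.0, -0.0, 163.5]
contact_force: [0.1, -0.6, -0.6]
gripper_width: 0.0332
gripper_force: 0.0
```

```bash
cat >> h.py <<'E'
def capfit(n):
    a=capture("top");f=a["frame"];hsv=cv2.cvtColor(f,cv2.COLOR_RGB2HSV);save(a,n)
    S=np.array([.61417,.22949]);g=np.radians(-16.6);R=np.array([[np.cos(g),-np.sin(g)],[np.sin(g),np.cos(g)]])
    v,u=np.mgrid[160:275,80:200];uv=np.c_[u.ravel(),v.ravel()];P=bydepth(a,uv)
    k=(P[:,2]>.034)&(P[:,2]<.041);L=(P[k,:2]-S)@R;L=L[(abs(L[:,1])<32)&(L[:,0]<35)&(L[:,0]>-.07)]
    L=L[L[:,0]<.03]
    print("rim-top pts",len(L),"nest-frame min/max mm",(1000*np.percentile(L,[1,99],axis=0)).round(1).tolist())
E
python3 - <<'E'
from h import *
capfit("t5.png");f=cv2.imread("pics/t5.png")
cv2.imwrite("pics/t5c.png",cv2.resize(f[150:290,70:250],None,fx=4,fy=4,interpolation=2))
s=get_state();print(s["gripper_width"]);delta(.5855,.2381,.08,163.4)
E
```

```text
rim-top pts 538 nest-frame min/max mm [[-46.1, -29.8], [27.7, 24.7]]
0.029747389013842652
tcp [0.5288 0.2545 0.0785] rot [-1.7998e+02 -1.0000e-02  1.6346e+02] J [  44.8   19.9  -21.1    0.   -49.1 -151.3] tool delta [-0.059   0.0004 -0.0015] az 0.0007 t 11.7833 F [-0.02 -0.43  1.18]
```

View pics/t5c.png

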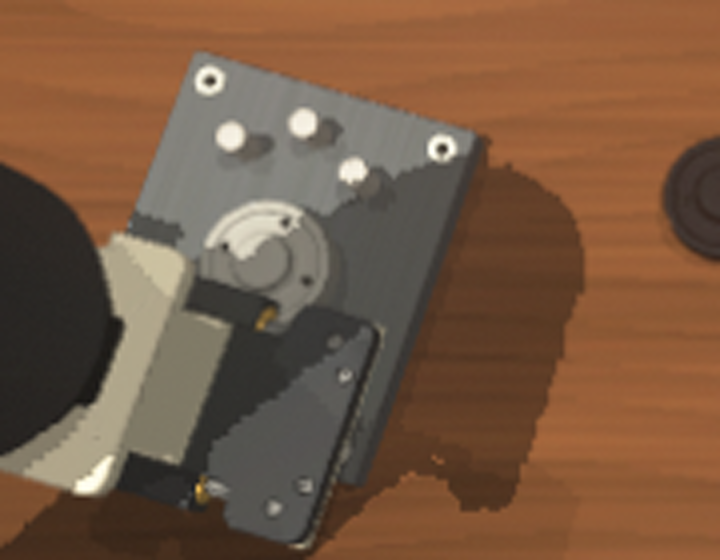

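The cap lies flat in front of the pins, at crop (265,262), with the gripper behind it. Now lowering the closed fingers behind it.

>>> apply_moves(
  targets=[
    [0,0,0,0.015,0,0,0],
    [0,0,0,0.015,0,0,0],
    [0,0,0,0.012,0,0,0],
    [0,0,0,0.009,0,0,0],
    [0,0,0,0.006,0,0,0],
    [0,0,0,0,0,0,0],
    [0,0,0,0,0,0,0],
  ],
)

```text
time_s: 12.37
tcp_pos: [0.5286, 0.2547, 0.0217]
eef_rot: [-180.0, -0.0, 163.5]
contact_force: [0.6, 0.9, 0.1]
gripper_width: 0.0005
gripper_force: 0.0
```

```bash
cat >> h.py <<'E'
def nest(p):
    g=np.radians(-16.6);d=p[:2]-np.array([.61417,.22949]);return 1000*np.array([d[0]*np.cos(g)+d[1]*np.sin(g),-d[0]*np.sin(g)+d[1]*np.cos(g)])
E
python3 - <<'E'
from h import *
w=capture("wrist");s=get_state();print("tcp nest",nest(s["tcp_pos"]).round(1),s["tcp_pos"],s["gripper_width"],s["contact_force"].round(1))
a=capture("top");print("boss nest",nest(onplane(a,[(135.5,215.5)],.044)[0]).round(1))
v,u=np.mgrid[140:420,0:560];P=bydepth(w,np.c_[u.ravel(),v.ravel()]);N=np.array([*nest(P.T)]).T;z=P[:,2]
k=(z>.035)&(z<.041)&(abs(N[:,1])<40)&(N[:,0]>-62)&(N[:,0]<10);print("rim seen",k.sum(),np.percentile(N[k],[1,99],axis=0).round(1).tolist())
k=(z>.022)&(z<.06)&(abs(N[:,1])<25)&(N[:,0]<-62);print("fingers",k.sum(),np.percentile(N[k],[1,99],axis=0).round(1).tolist(),z[k].min())
E
```

```text
tcp nest [-89.1   0.1] [0.52882733 0.25498624 0.0221558 ] 0.0005399470421756503 [0.8 0.1 0.2]
boss nest [-28.2  -4. ]Traceback (most recent call last):
  File "<stdin>", line 4, in <module>
  File "h.py", line 37, in nest
    g=np.radians(-16.6);d=p[:2]-np.array([.61417,.22949]);return 1000*np.array([d[0]*np.cos(g)+d[1]*np.sin(g),-d[0]*np.sin(g)+d[1]*np.cos(g)])
                          ~~~~~^~~~~~~~~~~~~~~~~~~~~~~~~~
ValueError: operands could not be broadcast together with shapes (2,156800) (2,)
```

Run:
```python
from h import *
a=capture("top");v,u=np.mgrid[195:235,115:156];uv=np.c_[u.ravel(),v.ravel()];P=bydepth(a,uv)
N=np.array([nest(p) for p in P]);k=(P[:,2]>.0415)&(P[:,2]<.048)&(abs(N[:,0]+30)<16)&(abs(N[:,1])<18)
c,r=cv2.minEnclosingCircle(uv[k].astype(np.float32));print("boss px",k.sum(),uv[k].mean(0),c,r,"nest mean",N[k].mean(0).round(1),"plane",nest(onplane(a,[uv[k].mean(0)],.044)[0]).round(1))
k=(P[:,2]>.034)&(P[:,2]<.041)&(N[:,0]>-62)&(abs(N[:,1])<35);print("rim",k.sum(),np.percentile(N[k],[1,99],axis=0).round(1).tolist(),cv2.minEnclosingCircle(N[k].astype(np.float32)))
```

```text
boss px 150 [134.9        215.12666667] (133.39208984375, 214.33453369140625) 8.710845947265625 nest mean [-28.  -3.] plane [-27.9  -2.8]
rim 518 [[-46.1, -29.3], [-2.6, 23.2]] ((-27.614479064941406, -2.652923583984375), 27.71101951599121)
```

In the camera view the cap sits 28 mm short of the seat and about 2.7 mm to its right. So I'll turn the pusher by 5.5° and push along the line through the cap to the seat.

>>> apply_moves(
  targets=[
    [0,0,-0.005,0,0,0,-0.061],
    [0,-0.005,0,0,0,0,0],
    [0,-0.006,0,0,0,0,0],
    [0,-0.004,0,0,0,0,0],
    [0,-0.002,0,0,0,0,0],
    [0,-0.002,0,0,0,0,0],
    [0,-0.002,0,0,0,0,0],
    [0,-0.002,0,0,0,0,0],
    [0,-0.002,0,0,0,0,0],
    [0,-0.002,0,0,0,0,0],
    [0,-0.002,0,0,0,0,0],
    [0,-0.002,0,0,0,0,0],
    [0,-0.002,0,0,0,0,0],
  ],
)

```text
time_s: 13.6
tcp_pos: [0.5596, 0.2436, 0.0217]
eef_rot: [-180.0, -0.0, 169.0]
contact_force: [-0.1, -0.0, 0.2]
gripper_width: 0.0006
gripper_force: 0.3
```

>>> apply_moves(
  targets=[
    [0,-0.002,0,0,0,0,0],
    [0,-0.002,0,0,0,0,0],
    [0,-0.002,0,0,0,0,0],
  ],
)

```text
time_s: 13.85
tcp_pos: [0.5655, 0.2425, 0.0217]
eef_rot: [180.0, -0.0, 169.0]
contact_force: [-0.4, -0.6, -0.3]
gripper_width: 0.0004
gripper_force: 0.3
```

```bash
cat >> h.py <<'E'
def capat():
    a=capture("top");v,u=np.mgrid[170:235,115:170];uv=np.c_[u.ravel(),v.ravel()];P=bydepth(a,uv)
    N=np.array([nest(p) for p in P])
    k=(P[:,2]>.034)&(P[:,2]<.0405)&(N[:,0]>-62)&(abs(N[:,1])<35)&(N[:,0]<28)
    lab=np.zeros(u.shape,np.uint8);lab.ravel()[k]=1;lab=cv2.morphologyEx(lab,cv2.MORPH_OPEN,np.ones((2,2)));k=lab.ravel()>0
    print("rim pts",k.sum(),"bbox nest",N[k].min(0).round(1),N[k].max(0).round(1))
    k=(P[:,2]>.0415)&(P[:,2]<.048)&(N[:,0]<14)&(N[:,0]>-45)&(abs(N[:,1])<16)&~((N[:,0]>8)&(abs(N[:,1])>14));print("boss",k.sum(),N[k].mean(0).round(1),N[k].min(0).round(1),N[k].max(0).round(1))
    s=get_state();print("tcp nest",nest(s["tcp_pos"]).round(1),"F",s["contact_force"].round(2),s["time_s"]);return a
E
python3 -c "
from h import *
capat()"
```

```text
rim pts 109 bbox nest [-15.6 -50.7] [14.4 24.8]h.py:44: RuntimeWarning: Mean of empty slice.
  k=(P[:,2]>.0415)&(P[:,2]<.048)&(N[:,0]<14)&(N[:,0]>-45)&(abs(N[:,1])<16)&~((N[:,0]>8)&(abs(N[:,1])>14));print("boss",k.sum(),N[k].mean(0).round(1),N[k].min(0).round(1),N[k].max(0).round(1))
  ret = um.true_divide(
Traceback (most recent call last):
  File "h.py", line 44, in capat
    k=(P[:,2]>.0415)&(P[:,2]<.048)&(N[:,0]<14)&(N[:,0]>-45)&(abs(N[:,1])<16)&~((N[:,0]>8)&(abs(N[:,1])>14));print("boss",k.sum(),N[k].mean(0).round(1),N[k].min(0).round(1),N[k].max(0).round(1))
                                                                                                                                                       ~~~~~~~~^^^
ValueError: zero-size array to reduction operation minimum which has no identity
```

>>> apply_moves(
  targets=[
    [0,-0.002,0,0,0,0,0],
    [0,-0.0015,0,0,0,0,0],
    [0,-0.0015,0,0,0,0,0],
    [0,-0.001,0,0,0,0,0],
  ],
)

```text
time_s: 14.23
tcp_pos: [0.5714, 0.2413, 0.0218]
eef_rot: [180.0, 0.0, 169.0]
contact_force: [-0.5, 0.4, -0.4]
gripper_width: 0.0
gripper_force: 0.3
```

>>> apply_moves(
  targets=[
    [0,-0.001,0,0,0,0,0],
    [0,-0.001,0,0,0,0,0],
  ],
)

```text
time_s: 14.4
tcp_pos: [0.5733, 0.241, 0.0218]
eef_rot: [180.0, 0.0, 169.0]
contact_force: [-1.1, 0.6, -0.1]
gripper_width: 0.0005
gripper_force: 0.4
```

>>> apply_moves(
  targets=[
    [0,-0.001,0,0,0,0,0],
    [0,-0.001,0,0,0,0,0],
  ],
)

```text
time_s: 14.57
tcp_pos: [0.5752, 0.2406, 0.0218]
eef_rot: [-180.0, -0.0, 169.0]
contact_force: [-0.0, 0.3, -0.5]
gripper_width: 0.0004
gripper_force: 0.3
```

>>> apply_moves(
  targets=[
    [0,-0.001,0,0,0,0,0],
    [0,0,0,0,0,0,0],
  ],
)

```text
time_s: 14.73
tcp_pos: [0.5764, 0.2404, 0.0218]
eef_rot: [180.0, 0.0, 169.0]
contact_force: [0.4, 0.2, -0.0]
gripper_width: 0.0004
gripper_force: 0.1
```

>>> apply_moves(
  targets=[
    [0,-0.001,0,0,0,0,0],
    [0,0,0,0,0,0,0],
  ],
)

```text
time_s: 14.9
tcp_pos: [0.5772, 0.2402, 0.0218]
eef_rot: [-180.0, 0.0, 169.0]
contact_force: [-0.0, -0.1, -0.6]
gripper_width: 0.0005
gripper_force: 0.2
```

>>> apply_moves(
  targets=[
    [0,-0.001,0,0,0,0,0],
    [0,0,0,0,0,0,0],
  ],
)

```text
time_s: 15.07
tcp_pos: [0.5776, 0.2398, 0.0217]
eef_rot: [-180.0, -0.0, 169.0]
contact_force: [-3.5, 0.5, 1.5]
gripper_width: 0.0005
gripper_force: 1.6
```

>>> apply_moves(
  targets=[
    [0,-0.001,0,0,0,0,0],
    [0,0,0,0,0,0,0],
    [0,0,0,0,0,0,0],
  ],
)

```text
time_s: 15.32
tcp_pos: [0.5778, 0.2395, 0.0216]
eef_rot: [-179.9, -0.1, 169.0]
contact_force: [-5.6, 0.8, 3.2]
gripper_width: 0.0006
gripper_force: 3.2
```

```bash
python3 -c "
from h import *
s=get_state();print(nest(s['tcp_pos']).round(2),s['contact_force'].round(2),s['eef_rot'].round(2))"
```

```text
[-37.66  -0.81] [-5.62  0.82  3.18] [-1.7993e+02 -1.0000e-01  1.6898e+02]
```

>>> apply_moves(
  targets=[
    [0,-0.001,0,0,0,0,0],
    [0,0,0,0,0,0,0],
  ],
)

```text
time_s: 15.48
tcp_pos: [0.578, 0.2393, 0.0216]
eef_rot: [-179.9, -0.2, 169.0]
contact_force: [-10.7, 2.2, 6.2]
gripper_width: 0.0002
gripper_force: 5.2
```

>>> apply_moves(
  targets=[
    [0,0.002,0,0,0,0,0],
    [0,0.003,0,0,0,0,0],
    [0,0.01,0,0,0,0,0],
    [0,0.02,0,0,0,0,0],
    [0,0.02,0,-0.01,0,0,0],
    [0,0.02,0,-0.03,0,0,0],
    [0,0.02,0,-0.03,0,0,0],
    [0,0.02,0,-0.03,0,0,0],
    [0,0,0,-0.02,0,0,0],
    [0,0,0,0,0,0,0],
  ],
)

```text
time_s: 16.32
tcp_pos: [0.4682, 0.2639, 0.147]
eef_rot: [179.6, 0.3, 169.1]
contact_force: [0.6, 0.2, -0.1]
gripper_width: 0.0006
gripper_force: 0.0
```

Run:
```python
from h import *
a=capat();f=a["frame"]
b=capture("scene");o=np.zeros((560,790,3),np.uint8)
o[:,:390]=cv2.resize(f[160:240,110:166],(390,560),interpolation=2)
o[:350,395:]=cv2.resize(b["frame"][265:370,330:449],(395,350),interpolation=2)
cv2.imwrite("pics/end.png",o[:,:,::-1])
```

```text
rim pts 617 bbox nest [ -95.9 -279.6] [25.  25.8]
boss 141 [-0.7 -0.5] [-23.5 -11.4] [10.4 10.6]
tcp nest [-149.9   -9.5] F [ 0.42  0.25 -0.64] 16.3667
```

View pics/end.png

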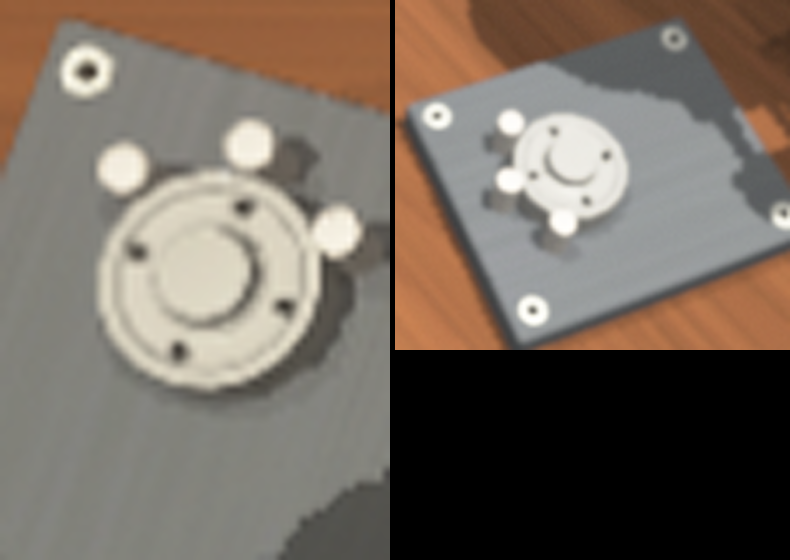

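The end views show the cap flat against all three pins: in the top crop the disc is at (208,275) and the pins at (122,167), (248,146) and (338,232). The boss measures within 1 mm of the seat, the push stalled firmly at about 11 N, and the arm is clear.

```bash
python3 -c "
from plant import close_job
print(close_job())"
```

```text
the job is handed in; nothing more can be done
None
```

The middle-sized cap was set down about 3 cm short of the pins, pushed home, and left lying flat against all three (within about 1 mm by camera); the job was handed in at about 16 s of the 50 s limit, with the other two caps not touched.

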